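Zero the fluid tester with an empty cup

TASK

Zero the brake-fluid tester with an empty cup: take only the top cup off the nested stack, stand it upright and fully home in the tester's round well and let go of it, then push the tester's spring-loaded lever down until it is level, half-way through its travel, never all the way to its stop. Finish while still holding the lever down level with the gripper's fingers, with the other two cups still in their stack and everything else on the bench left where it was.

Things in the scene. Friction and masses are not known exactly. Their poses are not given: they have to be found in the camera images.
- cup_a_center (a point): the top cup of the nested stack of three alike blue plastic cups with a pale rim (about 45 g): on the axis, half-way up, 35 mm above its underside and 35 mm below its rim; z is the cup's axis, upward. Upper body diameter 60 mm, open at the top, wall 3 mm; its lowest 16 mm is a narrower foot of diameter 51 mm which sits loosely in the cup below, so each cup shows its upper 54 mm above the rim of the next. Grasp it across the outside of the upper body.
- cup_b_center (a point): the middle cup of the stack, the same size and the same point; it is 54 mm below the top cup's point and stays where it is
- cup_c_center (a point): the bottom cup of the stack, the same size and the same point; it stands on a fixed round steel disc 84 mm across and 6 mm high, and stays where it is
- tester: the tester, fixed to the bench: a grey plinth 200 (x) x 240 (y) mm, top 50 mm above the bench, with a white strip 80 mm high (from the bench) along its back edge, from 55 to 100 mm beyond the origin along its own x; the two cheeks of the lever's hinge stand 120 mm high. Origin on the bench under the plinth's centre; x points from its front to its back, y to its left, z up. The well is on the left of its top, the lever on the right.
- well (a point): centre of the floor of the round well on the tester's plinth (same axes as the tester). The well is an upright aluminium collar, inner diameter 60 mm, outer 70 mm, 12 mm high, standing on the plinth; a cup's foot goes into it and stands on this floor.
- lever_hinge (a point): the axis of the lever's hinge, 100 mm above the bench, fixed to the tester (same axes as the tester); the hinge lies along the tester's y
- lever_pad (a point): centre of the upper face of the lever's square black pad (36 x 36 mm, 12 mm thick). The pad's centre is 115 mm from the hinge towards the tester's front (its -x), the upper face 6 mm above the lever's centreline, which passes through the hinge. At rest the lever slopes up to the front by 0.28 rad and the pad is 138 mm above the bench; when level the pad's upper face is 106 mm above the bench.
- lever (a joint): angle of the lever in rad: 0 at rest (sprung fully up), 0.28 when it is level, half-way, 0.56 at its lower stop; it springs back when let go. Pressing on the pad takes about 3.5 N to start, 6 N when level and 8.5 N at the stop.
- post_top (a point): centre of the top of a slim fixed steel post (8 mm across) 45 mm to the right of the lever's pad; its top is 106 mm above the bench, so the pad's upper face is level with it when the lever is level
- fluid_can: round steel can with a paper label, diameter 90, height 150 mm; origin at its underside's centre; a bystander, to be left alone
- adapter: round red screw-on adapter with a brass stub, diameter 54, height 42 mm; origin at its underside's centre; a bystander, to be left alone
- wrench: steel wrench lying flat, length 160 mm; a bystander, to be left alone
- grease_jar: white jar, diameter 66, height 75 mm; origin at its underside's centre; a bystander, to be left alone
- tape_roll: black tape roll lying flat, diameter 90, height 25 mm; origin at its underside's centre; a bystander, to be left alone
- coupling: small brass hose coupling standing upright, diameter 30, height 58 mm; origin at its underside's centre; a bystander, to be left alone
- screwdriver: screwdriver lying flat, length 190 mm; a bystander, to be left alone
Not all that is in view belongs to the job. Leave any green look-alike of the part that bears cup_a_center alone.

How it is judged:
On the way, in this order (a step that is already met when the one before it is completed fails the run):
1. the top cup is held by the gripper, lifted clear of the stack, the other two still in place (distance between cup_a_center and cup_b_center above 0.085 m and contact force between the fingers and cup_a above 0.5 N and distance of each of cup_b_center, cup_c_center from where it was at the start of the episode below 0.02 m and angle between each of cup_b_center, cup_c_center's own z axis and vertical below 0.1 rad), for 0.1 s.
2. that cup stands fully home and upright in the well, let go (horizontal distance between cup_a_center and well below 0.009 m and z of cup_a_center in the frame of well between 0.031 and 0.04 m and angle between cup_a_center's own z axis and vertical below 0.08 rad and contact force between each of the arm, the fingers and cup_a below 0.1 N and value of joint lever below 0.1 rad), for 0.2 s.
3. the gripper presses the lever and holds it level (value of joint lever between 0.2 and 0.36 rad and contact force between the fingers and lever above 1.5 N), for 0.5 s.
At the end, for the whole second after the job is handed in: The fingers still press the lever (over 1.5 N), still and within 0.08 rad of level; the former top cup stands untouched on the floor of the well, within 9 mm of its centre and 0.08 rad of upright; the other two cups are upright and within 20 mm of where they were (all of step 3 and velocity of joint lever between -0.05 and 0.05 rad/s and horizontal distance between cup_a_center and well below 0.009 m and z of cup_a_center in the frame of well between 0.031 and 0.04 m and angle between cup_a_center's own z axis and vertical below 0.08 rad and contact force between each of the arm, the fingers and cup_a below 0.1 N and distance of each of cup_b_center, cup_c_center from where it was at the start of the episode below 0.02 m and angle between each of cup_b_center, cup_c_center's own z axis and vertical below 0.1 rad); the arm keeps its last pose, push and grip.
It fails at once if the lever is pushed to its lower stop (beyond 0.51 rad) (value of joint lever above 0.51 rad).
It fails at once if one of the lower two cups is moved by more than 40 mm (distance of any of cup_b_center, cup_c_center from where it was at the start of the episode above 0.04 m).
It fails at once if a bystander is moved by more than 30 mm (distance of any of fluid_can, adapter, wrench, grease_jar, tape_roll, coupling, screwdriver from where it was at the start of the episode above 0.03 m).
It also fails if it takes over 45 s, if anything falls off the work surface, if the arm or the gripper's body presses on something with over 40 N, if the wrist force passes 120 N, or if a joint passes its speed limit or range.

ROBOT

A 6-joint arm with a two-finger parallel gripper is mounted at the origin on the work surface. World frame = base frame: x ahead of the robot, y to its left, z up, the work surface at z = 0. Lengths are in m, angles in rad, forces in N, time in s.
With the tool pointing down it reaches from about 0.35 to 0.85 m from the base axis. Payload 8.1 kg.
Tool frame: the origin (TCP) lies midway between the tips of the shut fingers; the grasp point (between the pads) lies 19 mm behind it; z points along the fingers, y is the line along which they close (so a half turn about z gives the same grasp; the last joint's range is limited). The gripper opens to 93 mm and grips with 3 to 60 N. Pads are 15 mm wide; open, the fingers measure 128 mm over their backs; the gripper's body (75 mm by 188 mm) begins 65 mm behind the grasp point.
Start: joints at [1.092, 0.13, 1.488, -0, 1.523, -0.085], TCP at [0.23, 0.554, 0.219] pointing down, gripper open.
Joint ranges: [-2.96, 2.96], [-0.89, 2.26], [0.02, 2.5], [-1.34, 4.48], [0, 2.73], [-2.66, 2.66]. Speed limits (rad/s): [2.39, 2.39, 2.79, 3.14, 3.14, 3.14].

INTERFACE

Orientations are given as a 3x3 rotation matrix whose columns are the frame's x, y, z axes.
In Python, from workcell import status, cams, r gives the robot as it stands.
- The arm moves only by the tool move_arm, never from a script. Its argument "commands" is a list of rows, each an object with "delta_rot": the turn, a rotation vector about the world's x, y, z in degrees, a list of three; "travel": the shift along the world's x, y, z in m, a list of three; "claw": the opening, from -1 (shut) to 1 (fully open), so that 0 is half open. In form: [{"delta_rot": [wx, wy, wz], "travel": [tx, ty, tz], "claw": claw}, ...]. A call has 1 to 12 rows; each row shifts and turns the commanded pose from where the row before left it; what a row does not reach is not made up. A row lasts 1/8 s, in which the tool goes at most 62.5 mm and 10.7 degrees, less where a joint would pass 70% of its speed; a pose out of reach is approached as far as the arm can. A call is refused whole if a number of a shift passes 0.0625 or a number of a turn 10.7, either way. A call with a gripper value outside its range is refused whole. The fingers move at their own pace and stop on an object; the grip force is fixed at half the most. Time passes only in rows, so rows that do not move let the fingers close. It gives the time, the measured TCP pose, the force, the opening and the grip force at its end, in the units of the state.
- status.get_state(): the state, without advancing time (a new reading comes with each control period).
- cams.grab_frame(name): name is "scene" or "top" or "wrist"; returns a dict with "image" (400x640x3 uint8, red, green, blue), "fx", "fy", "cx", "cy" (pixels), "position" and "rotation" of the camera in the world. Camera axes: x right, y up, looking along -z (the intrinsics and any distortion apply to the point x, -y, -z); pixel columns grow to the right and rows downward; lengths in m; the calibration is good to about 2 mm. A picture is of the moment at which its call begins. There is no depth.
- r.hand_in(): hands the job in; it is judged then, once.
The state is a dict: "t": time; "qpos": joint angles; "qd": joint speeds; "joint_efforts": joint torques, N m; "eef_pos": TCP position; "ee_rot": TCP orientation; "contact_force": force on the tool from outside, world axes, zero at the start; "wrist_torque": the same for the moment, N m; "grip_width": finger opening in m; "finger_force": force on a finger pad.
Only numpy, scipy, OpenCV 4.12 (cv2) and the standard library are available. Lean on these libraries where they do the work, as an engineer would, in place of code of your own. Each camera call takes 0.05 s, during which the arm holds its last target. There are 200 camera calls.

## Working session

There is one attempt and no reset: what is moved stays moved. The work goes in short steps, Python scripts to look and compute and a tool call to move; the robot and the scene stay as the last step left them, time stands still between calls to the robot, and variables do not carry over. Pictures are saved under pics/ and viewed, at most 10 in all, crops included, and the job is handed in when it is done.

Besides the shell and the picture viewer there is one more tool, called after ">>>" in YAML: its name, and indented under it one key for each argument. move_arm: Moves the arm, as the interface text tells. Its arguments: {"type":"object","properties":{"commands":{"type":"array","items":{"type":"object","properties":{"delta_rot":{"type":"array","items":{"type":"number"}},"travel":{"type":"array","items":{"type":"number"}},"claw":{"type":"number"}}}}},"required":["commands"]}

```bash
mkdir -p pics; cat > h.py <<'E'
from workcell import status, cams, r
import cv2, numpy as np, pickle
def grab(n,f):
    d=cams.grab_frame(n); cv2.imwrite(f'pics/{f}.png',cv2.cvtColor(d['image'],cv2.COLOR_RGB2BGR)); pickle.dump(d,open(f'pics/{f}.pkl','wb')); return d
def load(f): return pickle.load(open(f'pics/{f}.pkl','rb'))
def pt(d,u,v,z):
    R=np.array(d['rotation']);p=np.array(d['position'])
    k=np.array([(u-d['cx'])/d['fx'],-(v-d['cy'])/d['fy'],-1]); w=R@k
    return p+w*(z-p[2])/w[2]
def proj(d,P):
    R=np.array(d['rotation']); c=R.T@(np.array(P)-np.array(d['position']))
    return d['cx']+d['fx']*c[0]/-c[2], d['cy']+d['fy']*(-c[1])/-c[2]
E
python3 - <<'E'
from h import *
for n in('scene','top'):
    d=grab(n,n+'0'); print({k:np.round(v,4).tolist() for k,v in d.items() if k!='image'})
print(status.get_state())
E
```

```text
{'fx': 402.2363, 'fy': 402.2363, 'cx': 323.6214, 'cy': 200.4739, 'position': [1.1935, -0.0202, 0.7633], 'rotation': [[0.0163, -0.7287, 0.6847], [0.9998, 0.0203, -0.0022], [-0.0123, 0.6845, 0.7289]]}
{'fx': 431.052, 'fy': 431.052, 'cx': 322.5897, 'cy': 196.379, 'position': [0.459, -0.0028, 1.3179], 'rotation': [[-0.016, 0.9956, -0.0923], [-0.9998, -0.0172, -0.0116], [-0.0131, 0.0921, 0.9957]]}
{'t': 0.1, 'qpos': array([ 1.09157727e+00,  1.31078768e-01,  1.48914054e+00, -1.95244619e-05,
        1.52301743e+00, -8.53663030e-02]), 'qd': array([-0.00042533, -0.00050735, -0.00301077,  0.00098369, -0.00064987,
       -0.00124395]), 'joint_efforts': array([ 1.54484391e-03, -5.61349976e+01, -4.93090439e+01,  7.70963053e-02,
        2.93363188e-02, -5.10417624e-05]), 'eef_pos': array([0.2299823 , 0.55362439, 0.21771285]), 'ee_rot': array([[-9.23437745e-01,  3.83747551e-01, -7.40758362e-04],
       [ 3.83748247e-01,  9.23436586e-01, -1.46787696e-03],
       [ 1.20749186e-04, -1.63975771e-03, -9.99998648e-01]]), 'contact_force': array([ 0.89428745, -0.2558024 , -0.34751065]), 'wrist_torque': array([-0.01893884,  0.0129271 , -0.00170675]), 'finger_force': 0.0, 'grip_width': 0.09324182925477531}
```

View pics/scene0.png

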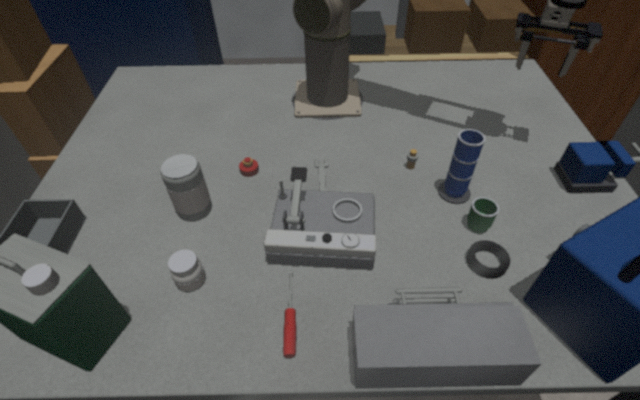

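View pics/top0.png

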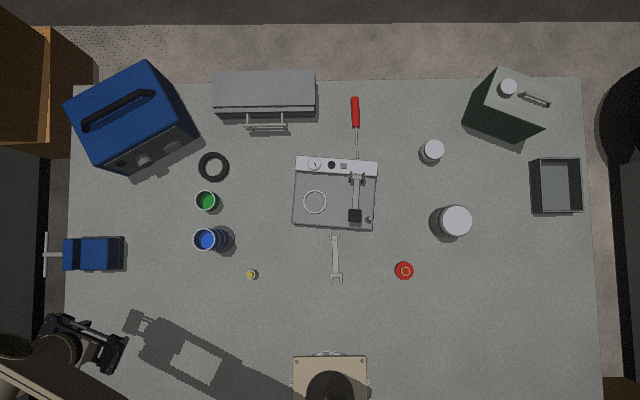

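The scene picture shows the tester with its well at about (347,209), its lever pad at about (299,173), and the stack with its top rim at about (469,139). In the top picture the well is at (315,202), the pad at (355,215) and the stack rim at (206,239). The green look-alike is at (206,200).

```bash
python3 - <<'E'
from h import *
t=cv2.imread('pics/top0.png'); s=cv2.imread('pics/scene0.png')
z=lambda i,x,y,w,h,k: cv2.resize(i[y:y+h,x:x+w],None,fx=k,fy=k,interpolation=cv2.INTER_CUBIC)
a=z(t,285,145,100,100,4);b=z(t,185,185,100,100,2);c=z(s,425,115,80,100,4) ;d=z(s,260,155,125,100,3)
M=np.zeros((600,800,3),np.uint8)
M[:400,:400]=np.clip(a*1.3,0,255);M[400:,:200]=np.clip(b*1.5,0,255);M[:400,400:720]=np.clip(c*1.6,0,255);M[400:,220:595]=np.clip(d*1.3,0,255)[:200]
cv2.imwrite('pics/m1.png',M)
E
```

```text
(no output)
```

View pics/m1.png

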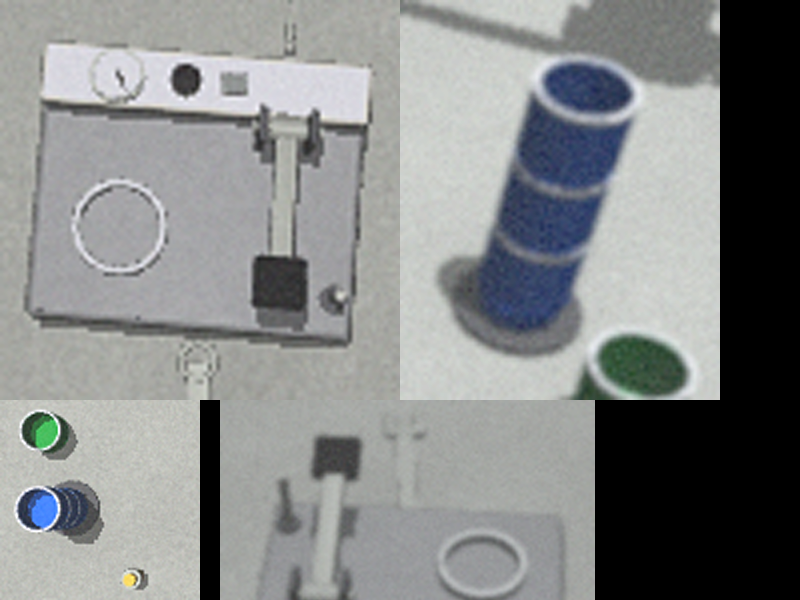

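The enlarged crops give these pixel positions:

| Point | Top picture | Scene picture |
|---|---|---|
| Well collar centre | (314.6,201.4) | (347.3,209.7) |
| Top cup's rim centre | (204.3,239.5) | (471.2,137.5) |
| Lever pad | (354.6,215.6) | (299,174) |
| Post top | (369.5,218.5) | (280,161) |

```bash
python3 - <<'E'
from h import *
T=load('top0');S=load('scene0')
for n,t,s,z in [('well',(314.6,201.4),(347.3,209.7),.062),('rim',(204.3,239.5),(471.2,137.5),.184),('pad',(354.6,215.6),(299,174),.138),('post',(370,218.8),(281.5,183),.106)]:
    print(n,pt(T,*t,z).round(4),pt(S,*s,z).round(4))
print('front corners',pt(T,285+30/4,145+316/4,.05),pt(T,285+349/4,145+342/4,.05),'back top',pt(T,285+45/4,145+44/4,.08),pt(T,285+369/4,145+67/4,.08))
print('coupling',pt(T,185+66,185+89.5,.058),'green',pt(T,185+20.5,185+16,.07))
E
```

```text
well [0.5611 0.0354 0.062 ] [0.5659 0.0368 0.062 ]
rim [0.4557 0.323  0.184 ] [0.4601 0.3241 0.184 ]
pad [ 0.5141 -0.0758  0.138 ] [ 0.522 -0.073  0.138]
post [ 0.5059 -0.1207  0.106 ] [ 0.5172 -0.1159  0.106 ]
front corners [0.49655876 0.10170013 0.05      ] [ 0.47372779 -0.1318473   0.05      ] back top [0.69316329 0.0864066  0.08      ] [ 0.67192057 -0.14856709  0.08      ]
coupling [0.35242289 0.22261287 0.058     ] green [0.56705903 0.3532424  0.07      ]
```

>>> move_arm:
  commands:
    - {"travel": [0.038, -0.0383, 0.007], "delta_rot": [0, 0, 2.9], "claw": 1}
    - {"travel": [0.038, -0.0383, 0.007], "delta_rot": [0, 0, 2.9], "claw": 1}
    - {"travel": [0.038, -0.0383, 0.007], "delta_rot": [0, 0, 2.9], "claw": 1}
    - {"travel": [0.038, -0.0383, 0.007], "delta_rot": [0, 0, 2.9], "claw": 1}
    - {"travel": [0.038, -0.0383, 0.007], "delta_rot": [0, 0, 2.9], "claw": 1}
    - {"travel": [0.038, -0.0383, 0.007], "delta_rot": [0, 0, 2.9], "claw": 1}
    - {"travel": [0, 0, 0], "delta_rot": [0, 0, 0], "claw": 1}
    - {"travel": [0, 0, 0], "delta_rot": [0, 0, 0], "claw": 1}

```text
t: 1.1
eef_pos: [0.4578, 0.3243, 0.2601]
ee_rot: [[-0.996, 0.091, -0.001], [0.091, 0.996, -0.0], [0.001, -0.0, -1.0]]
contact_force: [-1.1, 0.2, 0.9]
grip_width: 0.093
finger_force: 0.0
```

```bash
python3 - <<'E'
from h import *
d=grab('wrist','w1'); s=status.get_state(); print(s['eef_pos'],s['ee_rot'].round(3),s['contact_force'])
print({k:np.round(v,4).tolist() for k,v in d.items() if k!='image'}); print(proj(d,[.458,.3235,.184]))
E
```

```text
[0.45738376 0.32479598 0.26002575] [[-0.996  0.09  -0.001]
 [ 0.09   0.996 -0.   ]
 [ 0.001 -0.    -1.   ]] [0.36046504 0.7962204  0.1429802 ]
{'fx': 307.0636, 'fy': 307.0636, 'cx': 323.4026, 'cy': 201.2322, 'position': [0.3878, 0.3319, 0.4265], 'rotation': [[0.0897, -0.9626, -0.2558], [0.996, 0.0867, 0.0231], [-0.0001, -0.2568, 0.9665]]}
(np.float64(320.9117094172139), np.float64(208.52807947752527))
```

View pics/w1.png

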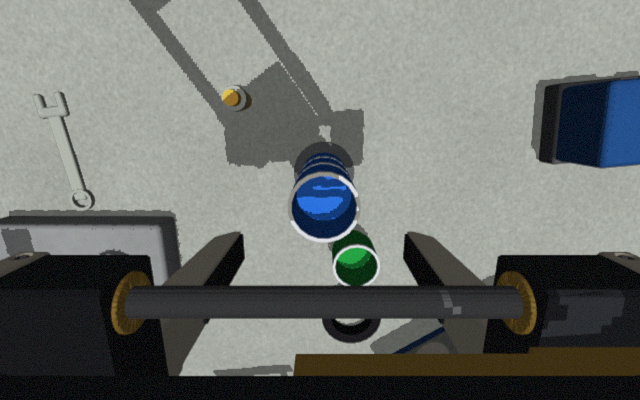

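The wrist view shows the top cup's rim centred at about (324,206.5), against a prediction of (321,208.5). That puts the cup near (0.4565,0.326), within 2 mm of the TCP, so I'll descend and grip.

>>> move_arm:
  commands:
    - {"travel": [0, 0.001, -0.03], "delta_rot": [0, 0, 0], "claw": 1}
    - {"travel": [0, 0, -0.03], "delta_rot": [0, 0, 0], "claw": 1}
    - {"travel": [0, 0, -0.03], "delta_rot": [0, 0, 0], "claw": 1}
    - {"travel": [0, 0, -0.023], "delta_rot": [0, 0, 0], "claw": 1}
    - {"travel": [0, 0, 0], "delta_rot": [0, 0, 0], "claw": 1}
    - {"travel": [0, 0, 0], "delta_rot": [0, 0, 0], "claw": 0.3}
    - {"travel": [0, 0, 0], "delta_rot": [0, 0, 0], "claw": 0.2}
    - {"travel": [0, 0, 0], "delta_rot": [0, 0, 0], "claw": 0.0}
    - {"travel": [0, 0, 0], "delta_rot": [0, 0, 0], "claw": -0.2}
    - {"travel": [0, 0, 0], "delta_rot": [0, 0, 0], "claw": -0.2}
    - {"travel": [0, 0, 0], "delta_rot": [0, 0, 0], "claw": -0.2}

```text
t: 2.52
eef_pos: [0.4586, 0.3253, 0.1482]
ee_rot: [[-0.996, 0.09, 0.001], [0.09, 0.996, 0.0], [-0.001, 0.0, -1.0]]
contact_force: [-0.3, -0.1, 5.0]
grip_width: 0.0596
finger_force: 34.4
```

>>> move_arm:
  commands:
    - {"travel": [0, 0, 0.008], "delta_rot": [0, 0, 0], "claw": -0.2}
    - {"travel": [0, 0, 0.012], "delta_rot": [0, 0, 0], "claw": -0.2}
    - {"travel": [0, 0, 0.02], "delta_rot": [0, 0, 0], "claw": -0.2}
    - {"travel": [0, 0, 0.03], "delta_rot": [0, 0, 0], "claw": -0.2}
    - {"travel": [0, 0, 0.03], "delta_rot": [0, 0, 0], "claw": -0.2}
    - {"travel": [0, 0, 0], "delta_rot": [0, 0, 0], "claw": -0.2}
    - {"travel": [0, 0, 0], "delta_rot": [0, 0, 0], "claw": -0.2}

```text
t: 3.4
eef_pos: [0.4581, 0.3252, 0.2474]
ee_rot: [[-0.996, 0.09, -0.0], [0.09, 0.996, -0.0], [0.0, -0.0, -1.0]]
contact_force: [0.2, -0.2, -1.0]
grip_width: 0.0592
finger_force: 33.7
```

```bash
python3 - <<'E'
from h import *
s=grab('scene','s2');w=grab('wrist','w2');print(status.get_state()['eef_pos'])
a=cv2.imread('pics/s2.png')[90:250,400:540]; b=cv2.imread('pics/w2.png')
M=np.zeros((480,800,3),np.uint8); M[:480,:420]=cv2.resize(a,None,fx=3,fy=3,interpolation=cv2.INTER_CUBIC); M[:400,420:800]=b[:,130:510]
cv2.imwrite('pics/m2.png',np.clip(M*1.4,0,255).astype(np.uint8))
E
```

```text
[0.45754962 0.32490021 0.24618893]
```

View pics/m2.png

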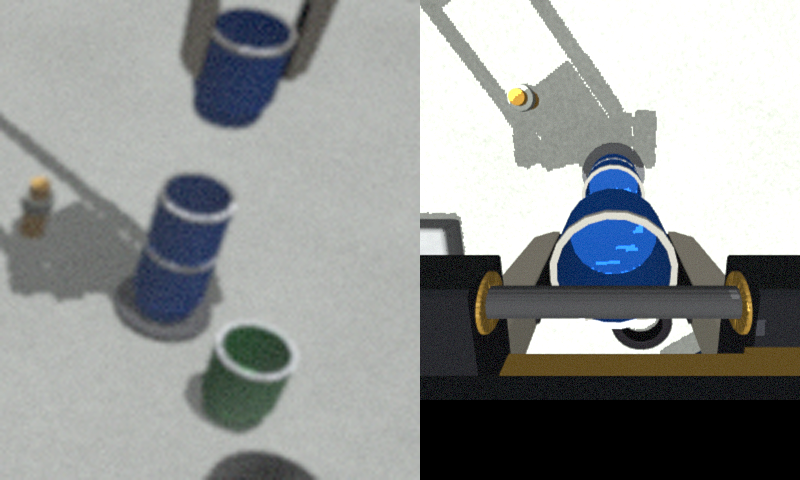

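Only the top cup came up and the lower two are still standing. The held cup's rim is centred at column 324.5 of the wrist view. I'll stop beside the well to measure it with the wrist camera.

>>> move_arm:
  commands:
    - {"travel": [0.0175, -0.034, 0], "delta_rot": [0, 0, 0], "claw": -0.2}
    - {"travel": [0.0175, -0.034, 0], "delta_rot": [0, 0, 0], "claw": -0.2}
    - {"travel": [0.0175, -0.034, 0], "delta_rot": [0, 0, 0], "claw": -0.2}
    - {"travel": [0.0175, -0.034, 0], "delta_rot": [0, 0, 0], "claw": -0.2}
    - {"travel": [0.0175, -0.034, 0], "delta_rot": [0, 0, 0], "claw": -0.2}
    - {"travel": [0.0175, -0.034, 0], "delta_rot": [0, 0, 0], "claw": -0.2}
    - {"travel": [0, 0, 0], "delta_rot": [0, 0, 0], "claw": -0.2}
    - {"travel": [0, 0, 0], "delta_rot": [0, 0, 0], "claw": -0.2}

```text
t: 4.5
eef_pos: [0.5626, 0.1215, 0.2465]
ee_rot: [[-0.996, 0.09, -0.002], [0.09, 0.996, 0.0], [0.002, -0.0, -1.0]]
contact_force: [0.5, 0.3, -1.0]
grip_width: 0.0599
finger_force: 33.7
```

```bash
python3 - <<'E'
from h import *
w=grab('wrist','w3');print(status.get_state()['eef_pos'],w['position'],proj(w,[.563,.036,.062]),proj(w,[.516,-.0745,.138]))
i=cv2.imread('pics/w3.png')[80:340,80:400]
cv2.imwrite('pics/m3.png',np.clip(cv2.resize(i,None,fx=2.3,fy=2.3,interpolation=cv2.INTER_CUBIC)*1.4,0,255).astype(np.uint8))
E
```

```text
[0.56254561 0.12193793 0.2468363 ] [0.49271452 0.1289653  0.41296276] (np.float64(249.5856689044005), np.float64(189.13242869553585)) (np.float64(100.50019984597719), np.float64(167.39686145332576))
```

View pics/m3.png

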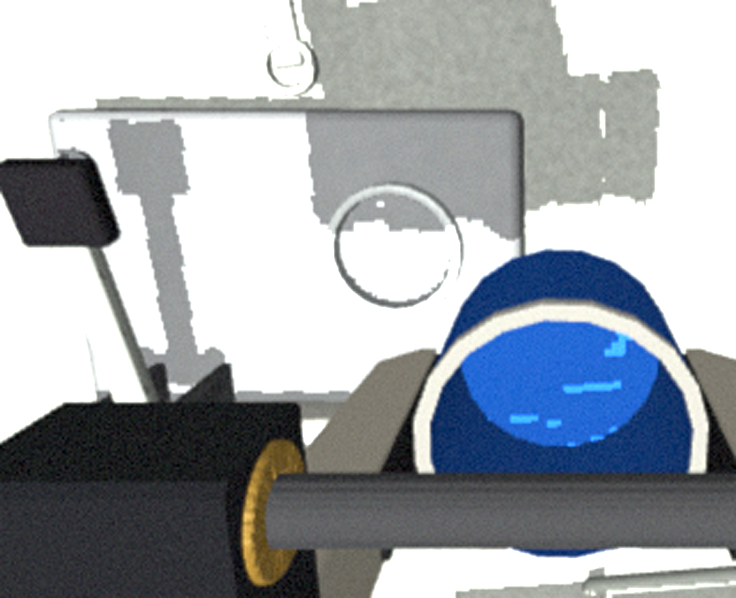

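```bash
python3 - <<'E'
from h import *
i=cv2.imread('pics/w3.png')[150:225,215:290]
a=cv2.resize(i,None,fx=8,fy=8,interpolation=cv2.INTER_CUBIC)
cv2.imwrite('pics/m4.png',a)
E
```

```text
(no output)
```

View pics/m4.png

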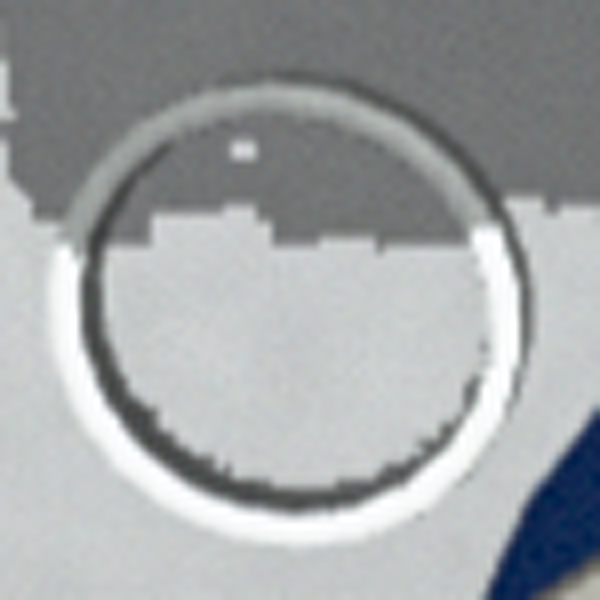

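The collar's top face is centred at about (250.1,188.9) in the wrist view, which agrees with the predicted well position (0.563,0.036).

```bash
python3 - <<'E'
from h import *
w=load('w3'); e=np.array([.5625,.1217])
print('well',pt(w,250.1,188.9,.062))
for z in (.279,.2825):
  print('rim near edge -TCP',pt(w,323.7,210.2,z)[:2]-e,'left/right y',pt(w,80+413/2.3,262,z)[:2]-e,pt(w,80+709/2.3,262,z)[:2]-e)
w=load('w1'); print('cup in w1',pt(w,324,206.5,.184), pt(w,324,172,.184),pt(w,324,241,.184))
E
```

```text
well [0.5627778  0.03664114 0.062     ]
rim near edge -TCP [-0.03024013  0.0038805 ] left/right y [-0.00734159 -0.02882465] [-0.00188483  0.03222458]
rim near edge -TCP [-0.03127332  0.00396893] left/right y [-0.00897304 -0.02788174] [-0.00365885  0.03157247]
cup in w1 [0.45650153 0.32618358 0.184     ] [0.42804053 0.32873393 0.184     ] [0.48672261 0.32347552 0.184     ]
```

>>> move_arm:
  commands:
    - {"travel": [0.001, -0.029, 0], "delta_rot": [0, 0, 0], "claw": -0.2}
    - {"travel": [0, -0.029, 0], "delta_rot": [0, 0, 0], "claw": -0.2}
    - {"travel": [0, -0.0285, 0], "delta_rot": [0, 0, 0], "claw": -0.2}
    - {"travel": [0, 0, 0], "delta_rot": [0, 0, 0], "claw": -0.2}
    - {"travel": [0, 0, -0.03], "delta_rot": [0, 0, 0], "claw": -0.2}
    - {"travel": [0, 0, -0.04], "delta_rot": [0, 0, 0], "claw": -0.2}
    - {"travel": [0, 0, -0.04], "delta_rot": [0, 0, 0], "claw": -0.2}
    - {"travel": [0, 0, -0.03], "delta_rot": [0, 0, 0], "claw": -0.2}
    - {"travel": [0, 0, 0], "delta_rot": [0, 0, 0], "claw": -0.2}
    - {"travel": [0, 0, 0], "delta_rot": [0, 0, 0], "claw": -0.2}

```text
t: 5.8
eef_pos: [0.5649, 0.0357, 0.1091]
ee_rot: [[-0.996, 0.089, 0.002], [0.089, 0.996, 0.0], [-0.002, 0.0, -1.0]]
contact_force: [1.0, 0.1, -0.7]
grip_width: 0.0597
finger_force: 33.7
```

>>> move_arm:
  commands:
    - {"travel": [-0.001, 0, -0.008], "delta_rot": [0, 0, 0], "claw": -0.2}
    - {"travel": [0, 0, -0.006], "delta_rot": [0, 0, 0], "claw": -0.2}
    - {"travel": [0, 0, -0.004], "delta_rot": [0, 0, 0], "claw": -0.2}
    - {"travel": [0, 0, -0.003], "delta_rot": [0, 0, 0], "claw": -0.2}
    - {"travel": [0, 0, 0], "delta_rot": [0, 0, 0], "claw": -0.2}

```text
t: 6.42
eef_pos: [0.563, 0.0347, 0.0863]
ee_rot: [[-0.996, 0.09, -0.001], [0.09, 0.996, -0.0], [0.001, -0.0, -1.0]]
contact_force: [0.6, 0.1, -0.4]
grip_width: 0.0593
finger_force: 33.7
```

No contact yet and the foot is well inside the collar. I'll go down the last few millimetres.

>>> move_arm:
  commands:
    - {"travel": [0, 0.0005, -0.001], "delta_rot": [0, 0, 0], "claw": -0.2}
    - {"travel": [0, 0, -0.001], "delta_rot": [0, 0, 0], "claw": -0.2}
    - {"travel": [0, 0, 0], "delta_rot": [0, 0, 0], "claw": -0.2}

```text
t: 6.8
eef_pos: [0.5632, 0.0353, 0.0846]
ee_rot: [[-0.996, 0.09, -0.0], [0.09, 0.996, 0.0], [0.0, -0.0, -1.0]]
contact_force: [-1.0, -0.2, -0.9]
grip_width: 0.0598
finger_force: 33.7
```

>>> move_arm:
  commands:
    - {"travel": [0, 0, -0.001], "delta_rot": [0, 0, 0], "claw": -0.2}
    - {"travel": [0, 0, -0.001], "delta_rot": [0, 0, 0], "claw": -0.2}
    - {"travel": [0, 0, 0], "delta_rot": [0, 0, 0], "claw": -0.2}

```text
t: 7.18
eef_pos: [0.5636, 0.0352, 0.0843]
ee_rot: [[-0.996, 0.09, 0.001], [0.09, 0.996, -0.0], [-0.001, -0.0, -1.0]]
contact_force: [-6.0, -0.2, 11.5]
grip_width: 0.0597
finger_force: 33.6
```

The tool feels the floor at the expected height. I'll ease off 1 mm, open the fingers and rise.

>>> move_arm:
  commands:
    - {"travel": [0, 0, 0.001], "delta_rot": [0, 0, 0], "claw": -0.2}
    - {"travel": [0, 0, 0], "delta_rot": [0, 0, 0], "claw": 0.5}
    - {"travel": [0, 0, 0], "delta_rot": [0, 0, 0], "claw": 1}
    - {"travel": [0, 0, 0], "delta_rot": [0, 0, 0], "claw": 1}
    - {"travel": [0, 0, 0], "delta_rot": [0, 0, 0], "claw": 1}
    - {"travel": [0, 0, 0.01], "delta_rot": [0, 0, 0], "claw": 1}
    - {"travel": [0, 0, 0.03], "delta_rot": [0, 0, 0], "claw": 1}
    - {"travel": [0, 0, 0.05], "delta_rot": [0, 0, 0], "claw": 1}
    - {"travel": [0, 0, 0.05], "delta_rot": [0, 0, 0], "claw": 0}
    - {"travel": [0, 0, 0], "delta_rot": [0, 0, 0], "claw": -1}
    - {"travel": [0, 0, 0], "delta_rot": [0, 0, 0], "claw": -1}

```text
t: 8.55
eef_pos: [0.5632, 0.0353, 0.2238]
ee_rot: [[-0.996, 0.09, 0.0], [0.09, 0.996, -0.0], [-0.0, 0.0, -1.0]]
contact_force: [-1.2, -0.6, -0.2]
grip_width: 0.0676
finger_force: 0.0
```

```bash
python3 - <<'E'
from h import *
w=grab('wrist','w5');s=grab('scene','s5');t=grab('top','t5');print(status.get_state()['eef_pos'],status.get_state()['contact_force'])
print('rim wrist',proj(w,[.563,.036,.12]),'pad',proj(w,[.516,-.0745,.138]),'scene',proj(s,[.563,.036,.12]))
M=np.zeros((600,800,3),np.uint8)
a=cv2.imread('pics/w5.png')[60:360,20:420];M[:450,:600]=cv2.resize(a,None,fx=1.5,fy=1.5)
b=cv2.imread('pics/s5.png')[150:250,310:385];M[:267,600:]=cv2.resize(b,(200,267))
cv2.imwrite('pics/m5.png',np.clip(M*1.15,0,255).astype(np.uint8))
E
```

```text
[0.56220904 0.03531708 0.22181729] [-0.05679892  0.47217189 -0.28316337]
rim wrist (np.float64(322.7736576490478), np.float64(199.26902629479713)) pad (np.float64(183.57574088152532), np.float64(161.14999968272065)) scene (np.float64(347.6617663141601), np.float64(191.4394644502273))
```

View pics/m5.png

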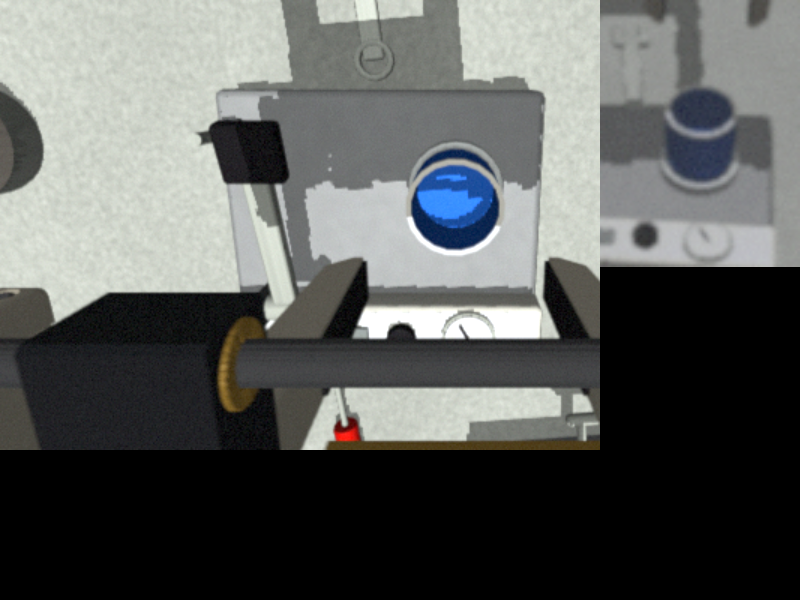

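The cup is home and upright: its rim centre is at about (323,198) in the wrist view, against (322.8,199.3) predicted. The pad is at about (187,162), near (0.516,-0.0735). The fingers are shut, so I'll move above the pad.

>>> move_arm:
  commands:
    - {"travel": [-0.0165, -0.036, 0], "delta_rot": [0, 0, 0], "claw": -1}
    - {"travel": [-0.0165, -0.036, 0], "delta_rot": [0, 0, 0], "claw": -1}
    - {"travel": [-0.0165, -0.0365, 0], "delta_rot": [0, 0, 0], "claw": -1}
    - {"travel": [0, 0, -0.03], "delta_rot": [0, 0, 0], "claw": -1}
    - {"travel": [0, 0, -0.03], "delta_rot": [0, 0, 0], "claw": -1}
    - {"travel": [0, 0, 0], "delta_rot": [0, 0, 0], "claw": -1}
    - {"travel": [0, 0, 0], "delta_rot": [0, 0, 0], "claw": -1}
    - {"travel": [0, 0, 0], "delta_rot": [0, 0, 0], "claw": -1}

```text
t: 9.7
eef_pos: [0.5146, -0.0733, 0.1651]
ee_rot: [[-0.996, 0.09, 0.002], [0.09, 0.996, -0.001], [-0.002, -0.0, -1.0]]
contact_force: [0.3, 0.2, 0.1]
grip_width: 0.0008
finger_force: 0.0
```

```bash
python3 - <<'E'
from h import *
s=grab('scene','s6');w=grab('wrist','w6');st=status.get_state();print(st['eef_pos'],st['grip_width'],proj(w,st['eef_pos']))
M=np.zeros((420,800,3),np.uint8)
a=cv2.imread('pics/s6.png')[120:260,250:390];M[:420,:420]=cv2.resize(a,(420,420),interpolation=cv2.INTER_CUBIC)
b=cv2.imread('pics/w6.png')[50:350,180:460];M[:407,420:800]=cv2.resize(b,(380,407))
cv2.imwrite('pics/m6.png',np.clip(M*1.3,0,255).astype(np.uint8))
E
```

```text
[ 0.51447691 -0.07326063  0.16489711] 0.000273411269388668 (np.float64(321.2731332702502), np.float64(244.36240716226132))
```

View pics/m6.png

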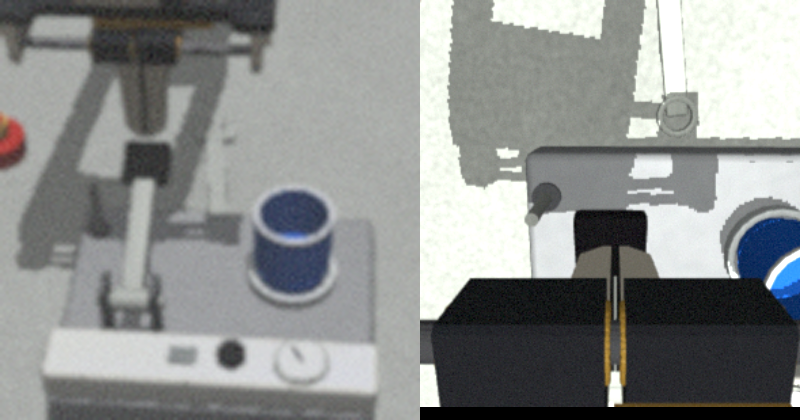

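The shut fingers are centred over the pad and the cup stands in the well. I'll press down slowly.

>>> move_arm:
  commands:
    - {"travel": [0, 0, -0.012], "delta_rot": [0, 0, 0], "claw": -1}
    - {"travel": [0, 0, -0.01], "delta_rot": [0, 0, 0], "claw": -1}
    - {"travel": [0, 0, -0.006], "delta_rot": [0, 0, 0], "claw": -1}
    - {"travel": [0, 0, -0.006], "delta_rot": [0, 0, 0], "claw": -1}
    - {"travel": [0, 0, -0.006], "delta_rot": [0, 0, 0], "claw": -1}
    - {"travel": [0, 0, -0.006], "delta_rot": [0, 0, 0], "claw": -1}
    - {"travel": [0, 0, 0], "delta_rot": [0, 0, 0], "claw": -1}

```text
t: 10.68
eef_pos: [0.5136, -0.0732, 0.1172]
ee_rot: [[-0.996, 0.09, -0.0], [0.09, 0.996, 0.0], [0.0, -0.0, -1.0]]
contact_force: [-2.1, -0.7, 4.8]
grip_width: 0.0008
finger_force: 2.1
```

>>> move_arm:
  commands:
    - {"travel": [0, 0, -0.005], "delta_rot": [0, 0, 0], "claw": -1}
    - {"travel": [0, 0, -0.004], "delta_rot": [0, 0, 0], "claw": -1}
    - {"travel": [0, 0, -0.002], "delta_rot": [0, 0, 0], "claw": -1}
    - {"travel": [0, 0, 0], "delta_rot": [0, 0, 0], "claw": -1}
    - {"travel": [0, 0, 0], "delta_rot": [0, 0, 0], "claw": -1}
    - {"travel": [0, 0, 0], "delta_rot": [0, 0, 0], "claw": -1}
    - {"travel": [0, 0, 0], "delta_rot": [0, 0, 0], "claw": -1}
    - {"travel": [0, 0, 0], "delta_rot": [0, 0, 0], "claw": -1}
    - {"travel": [0, 0, 0], "delta_rot": [0, 0, 0], "claw": -1}
    - {"travel": [0, 0, 0], "delta_rot": [0, 0, 0], "claw": -1}
    - {"travel": [0, 0, 0], "delta_rot": [0, 0, 0], "claw": -1}

```text
t: 12.05
eef_pos: [0.5134, -0.0732, 0.1067]
ee_rot: [[-0.996, 0.09, -0.001], [0.09, 0.996, -0.0], [0.001, -0.0, -1.0]]
contact_force: [-4.8, 0.3, 5.4]
grip_width: 0.0001
finger_force: 2.7
```

```bash
python3 - <<'E'
from h import *
s=grab('scene','s7');w=grab('wrist','w7');st=status.get_state();print(st['eef_pos'],st['contact_force'])
M=np.zeros((420,800,3),np.uint8)
a=cv2.imread('pics/s7.png')[120:260,250:390];M[:420,:420]=cv2.resize(a,(420,420),interpolation=cv2.INTER_CUBIC)
b=cv2.imread('pics/s7.png')[110:240,400:520];M[:412,420:800]=cv2.resize(b,(380,412))
cv2.imwrite('pics/m7.png',np.clip(M*1.3,0,255).astype(np.uint8))
E
```

```text
[ 0.51342085 -0.07325039  0.10671198] [-4.22295388 -0.83077463  4.82742301]
```

View pics/m7.png

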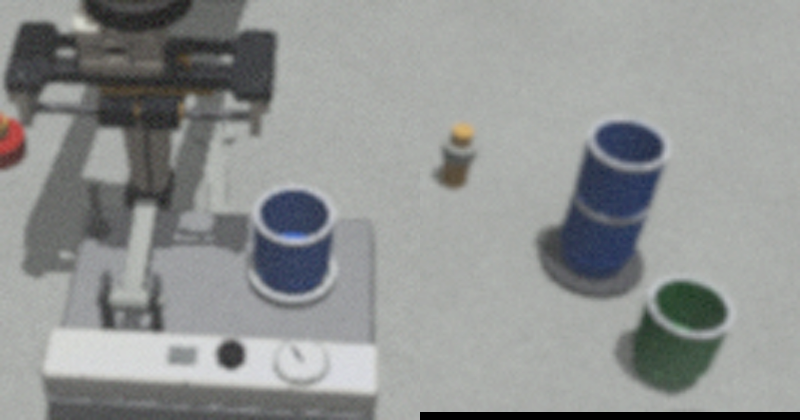

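The lever is pressed level with the TCP at 0.1067 m and about 5 N. The cup is in the well, and the other two stand in their stack.

```bash
python3 -c "
from h import *
print(r.hand_in())"
```

```text
the job is handed in; nothing more can be done
None
```

I handed the job in with the top cup standing home in the well, the lever held level under the shut fingers at about 5 N, and the other two cups still in their stack; the hand-in call returned no verdict.

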